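# Empty a folding crate and collapse it flat

## Task

Get this folding crate ready for the pile: first lift the glue bottle out and stand it upright on the open bench, clear of the crate. Then collapse the crate the way it is made to fold: the two short end walls in flat onto its floor first, then the two long walls down flat over them. Leave the folded crate sitting level on the bench and do not disturb the handscrew, the paint tin or the screw jar.

Things in the scene. Friction and masses are not known exactly. Their poses are not given: they have to be found in the camera images.
- crate: Open folding crate of grey plastic lattice, loose on the bench, 0.74 kg. 220 mm along its x, 320 mm along its y, 115 mm high with the walls up, 28 mm folded; inside floor 8 mm up. Origin: centre of the underside, z up; x points roughly away from the robot. Four 8 mm thick walls hinge inward; the end walls stand between the long ones and hinge 10 mm lower, so they must fold first.
- end_left (a joint): Short wall on the crate's +y side: 193 mm wide, 101 mm hinge to rim, hand hole 84 x 26 mm starting 12 mm under the rim. Hinge line along x at y = +152 mm, 14 mm up; folds toward -y. 0 rad = upright, 1.571 = flat inward, never outward; starts at 0 to 0.3. Stiff: stays where left below about 40 degrees of lean, beyond that sinks flat by itself; about 0.5 N moves it.
- end_right (a joint): The same end wall on the crate's -y side: hinge at y = -152 mm, 14 mm above the crate's underside; folds toward +y. Values, stiffness and start as for end_left.
- side_far (a joint): Long wall on the crate's +x side: 316 mm long, 91 mm hinge to rim, no hand hole. Hinge line along y at x = +104 mm, 24 mm up; folds toward -x. 0 rad = upright (start), 1.571 = flat inward, never outward. Folded, it lies 2 mm above the folded end walls. Stiff: stays where left below about 40 degrees of lean, beyond that sinks flat by itself; about 0.5 N moves it.
- side_near (a joint): Long wall on the crate's -x side, nearest the robot: hinge at x = -104 mm, 24 mm up; folds toward +x. Values and stiffness as for side_far. The folded long walls leave a 26 mm gap between their rims.
- end_left_rim (a point): Middle of the rim (top edge) of the +y end wall, mid-thickness.
- end_right_rim (a point): Middle of the rim of the -y end wall, mid-thickness.
- side_far_rim (a point): Middle of the rim of the +x long wall, mid-thickness.
- side_near_rim (a point): Middle of the rim of the -x long wall, mid-thickness.
- glue_bottle: White plastic glue bottle with a black cap, about 0.25 kg, standing on the crate's floor. Round body 56 mm in diameter up to 128 mm, then a shoulder, the cap's tip at 169 mm. Origin: centre of its underside, z up its axis.
- handscrew: Wooden handscrew clamp lying on the bench: two jaws 125 x 26 x 28 mm along its x and two spindles with turned handles across them, 320 mm over the handle ends along its y, 28 mm high. Origin: under its middle. Not to be disturbed.
- paint_tin: Round paint tin, 104 mm in diameter, 115 mm high. Origin: centre of its underside. Not to be disturbed.
- screw_jar: Glass jar of brass screws with a steel lid, 72 mm in diameter, 106 mm high. Origin: centre of its underside. Not to be disturbed.

How it is judged:
By the outcome, as a careful person would: the job done as asked, in the order asked, and still so for the second after the job is handed in, with the robot touching nothing.
It also fails if it takes over 72 s, if anything falls off the work surface, if the arm or the gripper's body presses on something with over 40 N, if the wrist force passes 120 N, or if a joint passes its speed limit or range.

## Robot

A 6-joint arm with a two-finger parallel gripper is mounted at the origin on the work surface. World frame = base frame: x ahead of the robot, y to its left, z up, the work surface at z = 0. Lengths are in mm, angles in rad, forces in N, time in s.
With the tool pointing down it reaches from about 275 to 1000 mm from the base axis. Payload 8.4 kg.
Tool frame: the origin (TCP) lies on the centre line of the jaws, within the pads' length; the fingertips stand 17 mm ahead of it and the grasp point (between the pads) lies 2 mm behind it (r.tcp_to_tips is the z of the fingertips in the tool frame, in mm); z points along the fingers, y is the direction in which the jaws open and shut (so a half turn about z gives the same grasp; the last joint's range is limited). The gripper opens to 85 mm and grips with 20 to 120 N. Pads are 22 mm wide; open, the fingers measure 114 mm over their backs; the gripper's body (76 mm by 85 mm) begins 54 mm behind the grasp point. The pads swing forward as they close: fully open they stand 13 mm farther back than shut.
Start: joints at [1.279, 0.353, 1.633, -0, 1.155, -0.002], TCP at [178.599, 598.941, 248.281] pointing down, gripper open.
Joint ranges: [-2.63, 2.63], [-0.92, 2.1], [0.06, 2.66], [-1.3, 4.44], [0, 2.69], [-3.02, 3.02]. Speed limits (rad/s): [2.22, 2.22, 2.79, 3.14, 3.14, 3.14].

## Interface

Orientations are given as [roll, pitch, yaw] about the fixed x, y, z axes, in that order (R = Rz(yaw) Ry(pitch) Rx(roll)).
In Python, from rig import r, cams, job gives the robot as it stands.
- The arm moves only by the tool drive_tool, never from a script. Its argument "deltas" is a list of rows, each a list of 4 numbers: the shift along the tool's x, y, z in cm, then the turn about the tool's z in rad. In form: [[x, y, z, roll], ...]. A call has 1 to 12 rows; each row shifts and turns the commanded pose from where the row before left it, along the tool's axes as they then stand; what a row does not reach is not made up. A row lasts 1/12 s, in which the tool goes at most 41.7 mm and 7.16 degrees, less where a joint would pass 70% of its speed; a pose out of reach is approached as far as the arm can. A call with a gripper value outside its range is refused whole. "jaw" is the closure, from 0 (fully open) to 1 (shut), set as the call begins (left out, the last holds). The fingers move at their own pace and stop on an object; "force" is the grip in N (left out, the last holds). Time passes only in rows, so rows that do not move let the fingers close. It gives the time, the measured TCP pose, the force and the opening at its end, in the units of the state.
- r.sense(): the state, without advancing time (a new reading comes with each control period).
- cams.grab_frame(name): name is "side" or "top" or "wrist"; returns (picture, depth): 420x560x3 uint8, red, green, blue; 420x560 float32, mm along the optical axis (not along the pixel's ray), 0 where there is no reading.
- cams.camera_params(name): a dict with "fx", "fy", "cx", "cy" (pixels), "k1" (the pictures are not rectified: a ray, as slopes to the right and down, at radius r is drawn at 1 + k1 r^2 times it, then the intrinsics apply), "R" (3x3) and "t" (3): a world point X has camera coordinates R X + t. Camera axes: x right, y down, z forward; pixel columns grow to the right and rows downward; lengths in mm; the calibration is good to about 2 mm. A picture is of the moment at which its call begins: read the wrist's pose just before it. camera_params takes no time and is no camera call; for the wrist camera it gives the pose at the moment of the call.
- job.sign_off(): hands the job in, once; it reports no verdict.
The state is a dict: "clock": time; "qpos": joint angles; "qvel": joint speeds; "joint_efforts": joint torques, N m; "eef_pos": TCP position; "tcp_rot": TCP orientation; "contact_force": force on the tool from outside, world axes, zero at the start; "wrist_torque": the same for the moment, N m; "opening": opening from 0.0 (shut) to 1.0 (fully open).
Only numpy, scipy, OpenCV 4.12 (cv2) and the standard library are available. Lean on these libraries where they do the work, as an engineer would, in place of code of your own. Each camera call takes 0.05 s, during which the arm holds its last target. There are 200 camera calls.

## Working session

There is one attempt and no reset: what is moved stays moved. The work goes in short steps, Python scripts to look and compute and a tool call to move; the robot and the scene stay as the last step left them, time stands still between calls to the robot, and variables do not carry over. Pictures are saved under pics/ and viewed, about 8 in all and at most 12, crops included, and the job is handed in when it is done.

Besides the shell and the picture viewer there is one more tool, called in YAML: its name, and indented under it one key for each argument. drive_tool: Moves the arm, as the interface text tells. Its arguments: {"type":"object","properties":{"deltas":{"type":"array"},"jaw":{"type":"number"},"force":{"type":"number"}},"required":["deltas"]}

```bash
mkdir -p pics; ls
cat > h.py <<'E'
import numpy as np,cv2
from rig import r,cams,job
def grab(n,f):
    p,d=cams.grab_frame(n); c=cams.camera_params(n)
    cv2.imwrite(f'pics/{f}.png',p[:,:,::-1]); np.savez(f'pics/{f}.npz',d=d,p=p,**{k:np.array(v) for k,v in c.items()})
    return p,d
def pts(f):
    z=np.load(f'pics/{f}.npz'); d=z['d']; h,w=d.shape
    u,v=np.meshgrid(np.arange(w),np.arange(h))
    xd=(u-z['cx'])/z['fx']; yd=(v-z['cy'])/z['fy']
    x,y=xd.copy(),yd.copy()
    for _ in range(8):
        s=1+z['k1']*(x*x+y*y); x,y=xd/s,yd/s
    P=np.stack([x*d,y*d,d],-1)-z['t']
    P=P@z['R']; P[d==0]=np.nan
    return P
def st():
    s=r.sense(); print({k:np.round(s[k],3).tolist() for k in s if k in('clock','qpos','eef_pos','tcp_rot','contact_force','opening')})
E
python3 - <<'E'
from h import *
st()
grab('top','top0');grab('side','side0')
for n in('top','side'):
    c=cams.camera_params(n);print(n,np.round(-np.array(c['R']).T@np.array(c['t'])))
a=cv2.imread('pics/top0.png');cv2.imwrite('pics/top0b.png',cv2.resize(a,(800,600)))
E
```

```text
pics
{'clock': 0.0, 'qpos': [1.279, 0.354, 1.634, -0.0, 1.155, -0.002], 'eef_pos': [178.488, 598.507, 247.56], 'tcp_rot': [-3.14, 0.0, 2.852], 'contact_force': [0.015, -0.242, 0.462], 'opening': 0.997}
top [ 4.030e+02 -1.000e+00  1.704e+03]
side [ 151. -676.  970.]
```

View pics/top0b.png

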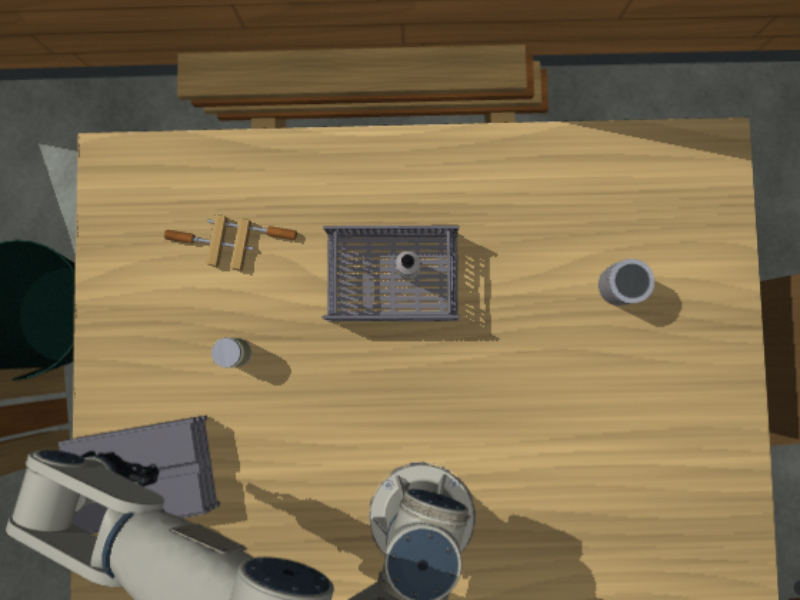

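View pics/side0.png

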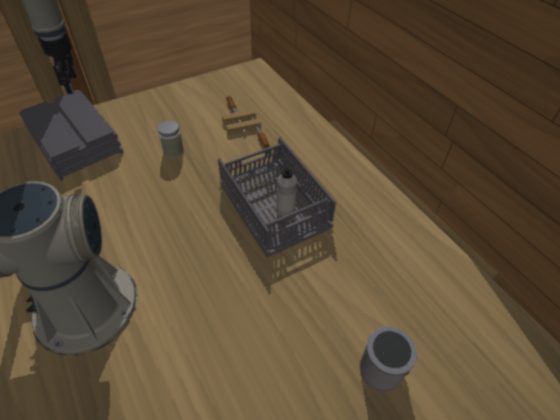

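The top view shows the crate at about px (392,273) of 800×600 and the bottle cap at (407,262). The handscrew and jar are to the left, the tin is at (630,282), and the folded pile lies under the arm. Next I measure from depth.

Run:
```python
from h import *
P=pts('top0')
def at(u,v,k=2):
    u=int(u*.7);v=int(v*.7);return np.round(np.nanmedian(P[v-k:v+k+1,u-k:u+k+1].reshape(-1,3),0))
for n,u,v in [('cap',407,262),('tin',630,282),('jar',228,352),('hs',230,243),('hsh',285,234),('bench',500,450)]:print(n,at(u,v))
X,Y,Z=P[...,0],P[...,1],P[...,2]
reg=(np.abs(X-530)<200)&(np.abs(Y-20)<230)
m=reg&(Z>95)&(Z<125)
Q=P[m][:,:2].astype(np.float32)
# keep crate
c=np.median(Q,0);Q=Q[(abs(Q[:,0]-c[0])<160)&(abs(Q[:,1]-c[1])<220)]
print(len(Q),cv2.minAreaRect(Q),Q.min(0),Q.max(0))
Pc=P[reg&(Z>128)&(Z<200)];print('bottle',len(Pc),np.median(Pc,0),Pc.max(0),Pc.min(0))
P2=pts('side0');Q=P2.reshape(-1,3);Q=Q[(abs(Q[:,0]-530)<200)&(abs(Q[:,1]-20)<230)]
b=Q[(Q[:,2]>60)&(Q[:,2]<200)]
q=Q[(Q[:,2]>100)&(Q[:,2]<125)][:,:2].astype(np.float32);print('side rim',cv2.minAreaRect(q))
bb=Q[(Q[:,2]>128)];print('bottle side',bb.mean(0),bb.max(0),bb.min(0))
# rim map
import sys
img=np.zeros((600,600,3),np.uint8)
for R,col in((P.reshape(-1,3),(255,255,255)),(P2.reshape(-1,3),(0,160,255))):
    R=R[(R[:,2]>85)&(R[:,2]<200)]
    for x,y,z in R:
        i=int(300-(x-540)*1.4);j=int(300-(y-10)*1.4)
        if 0<=i<600 and 0<=j<600: cv2.circle(img,(j,i),1,col if z<125 else (0,255,0),-1)
cv2.imwrite('pics/map.png',img)
```

```text
cap [593.  19. 169.]
tin [ 542. -495.  114.]
jar [403. 436. 105.]
hs [670. 454.   5.]
hsh [689. 317.  23.]
bench [ 151. -197.    2.]
819 ((579.1565551757812, 56.32592010498047), (313.1260070800781, 215.6472625732422), 89.16716003417969) [ 469.35202 -101.5938 ] [689.02313 212.55646]
bottle 223 [593.39280439  15.95138215 146.6942041 ] [620.86751088  42.62331854 180.58214432] [568.42598851  -9.78810954 128.78888569]
side rim ((581.6716918945312, 57.276084899902344), (316.7569580078125, 218.40882873535156), 89.03269958496094)
bottle side [592.80535137   8.72054187 150.1742605 ] [625.70297464  39.80058592 179.51738834] [570.20153949 -10.92052133 128.0249651 ]
```

View pics/map.png

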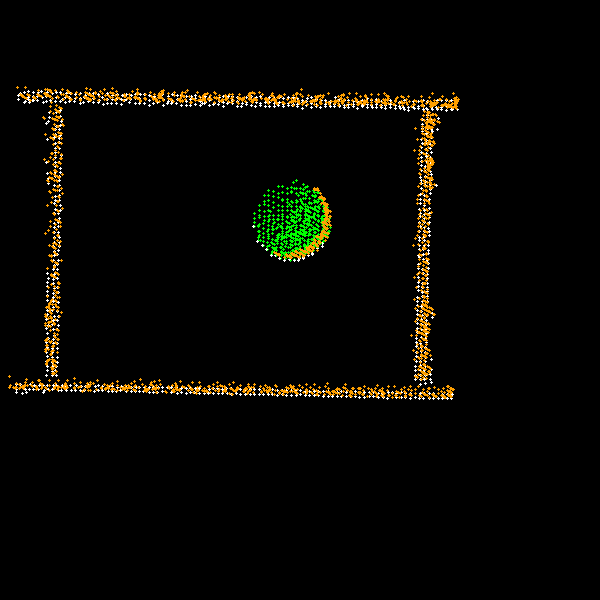

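drive_tool:
  deltas:
    - [0,0,0,-0.097]
    - [0,0,0,-0.097]
    - [0,0,0,-0.096]
    - [-1.8,-2.6,0,0]
    - [-1.8,-2.6,0,0]
    - [-1.8,-2.6,0,0]
    - [-1.8,-2.6,0,0]
    - [-1.8,-2.6,0,0]
    - [-1.8,-2.6,0,0]
    - [-1.8,-2.6,0,0]
    - [-1.8,-2.6,0,0]
    - [-1.8,-2.6,0,0]
  jaw: 0

```text
clock: 1.1
eef_pos: [341.1, 363.5, 248.1]
tcp_rot: [-3.141, -0.0, -3.141]
contact_force: [0.1, 1.2, -0.8]
opening: 0.999
```

drive_tool:
  deltas:
    - [-1.8,-2.5,0,0]
    - [-1.8,-2.5,0,0]
    - [-1.8,-2.5,0,0]
    - [-1.8,-2.5,0,0]
    - [-1.8,-2.5,0,0]
    - [-1.8,-2.5,0,0]
    - [-1.8,-2.5,0,0]
    - [-1.8,-2.5,0,0]
    - [-1.8,-2.5,0,0]
    - [-1.8,-2.5,0,0]
    - [0,0,0,0]
    - [0,0,0,0]

```text
clock: 2.1
eef_pos: [521.1, 113.8, 247.8]
tcp_rot: [-3.141, -0.001, 3.139]
contact_force: [-1.0, 0.3, -0.4]
opening: 0.995
```

drive_tool:
  deltas:
    - [-1.82,-2.44,0,0]
    - [-1.82,-2.44,0,0]
    - [-1.82,-2.43,0,0]
    - [-1.82,-2.43,0,0]
    - [0,0,0,0]
    - [0,0,0,0]

```text
clock: 2.6
eef_pos: [593.4, 17.7, 247.8]
tcp_rot: [3.141, -0.001, 3.141]
contact_force: [0.5, 0.6, 0.1]
opening: 1.001
```

Run:
```python
from h import *
st();grab('wrist','w0')
P=pts('w0').reshape(-1,3);b=P[(P[:,2]>120)&(P[:,2]<200)&(np.hypot(P[:,0]-594,P[:,1]-16)<45)]
for lo in range(120,190,8):
    q=b[(b[:,2]>=lo)&(b[:,2]<lo+8)]
    if len(q)>20: print(lo,len(q),np.round([*q[:,:2].min(0),*q[:,:2].max(0),*q[:,:2].mean(0)]), cv2.minEnclosingCircle(q[:,:2].astype(np.float32)))
```

```text
{'clock': 2.6, 'qpos': [0.027, 0.306, 1.702, 0.0, 1.135, -1.543], 'eef_pos': [593.365, 17.651, 247.794], 'tcp_rot': [3.141, -0.001, 3.141], 'contact_force': [0.505, 0.577, 0.114], 'opening': 1.001}
120 168 [570.  -6. 588.  45. 574.  20.] ((586.4837646484375, 19.775999069213867), 25.324037551879883)
128 317 [570.  -7. 621.  48. 578.  19.] ((597.6729125976562, 20.24038314819336), 27.758575439453125)
136 1544 [571.  -7. 621.  47. 588.  20.] ((597.8828125, 20.368186950683594), 27.339292526245117)
144 1198 [576.  -2. 611.  42. 588.  20.] ((596.7504272460938, 20.02878761291504), 21.9543399810791)
152 139 [583.   6. 596.  35. 586.  21.] ((594.4506225585938, 20.54994773864746), 14.476869583129883)
160 992 [583.   6. 613.  35. 595.  20.] ((597.894775390625, 20.23158073425293), 15.11109733581543)
168 715 [583.   6. 612.  35. 596.  20.] ((597.6361694335938, 20.042503356933594), 14.715764045715332)
176 233 [592.  15. 603.  26. 598.  20.] ((597.8296508789062, 20.429658889770508), 5.724616050720215)
```

drive_tool:
  deltas:
    - [-0.44,0.25,2,0]
    - [0,0,3,0]
    - [0,0,3,0]
    - [0,0,2.5,0]
    - [0,0,1.2,0]
    - [0,0,0.7,0]
    - [0,0,0,0]
    - [0,0,0,0]

```text
clock: 3.32
eef_pos: [598.3, 20.7, 125.2]
tcp_rot: [3.141, 0.001, -3.141]
contact_force: [-0.4, -0.4, -0.2]
opening: 1.002
```

drive_tool:
  deltas:
    - [0,0,0,0]
    - [0,0,0,0]
    - [0,0,0,0]
    - [0,0,0,0]
    - [0,0,0,0]
    - [0,0,0,0]
  jaw: 1
  force: 35

```text
clock: 3.82
eef_pos: [599.1, 20.0, 126.0]
tcp_rot: [3.141, 0.003, 3.141]
contact_force: [-1.0, -0.0, 6.4]
opening: 0.645
```

drive_tool:
  deltas:
    - [0,0,-0.5,0]
    - [0,0,-1,0]
    - [0,0,-1.5,0]
    - [0,0,-2,0]
    - [0,0,-2,0]
    - [0,0,-2,0]
    - [0,0,-2,0]
    - [0,0,-2,0]
    - [0,0,-1.5,0]
    - [0,0,-0.5,0]
    - [0,0,0,0]
    - [0,0,0,0]

```text
clock: 4.82
eef_pos: [597.6, 20.1, 274.1]
tcp_rot: [-3.142, -0.0, -3.141]
contact_force: [0.6, 0.2, -2.0]
opening: 0.646
```

drive_tool:
  deltas:
    - [0.6,-1.2,0,0]
    - [1.3,-2.5,0,0]
    - [1.3,-2.5,0,0]
    - [1.3,-2.5,0,0]
    - [1.3,-2.5,0,0]
    - [1.3,-2.5,0,0]
    - [1.3,-2.5,0,0]
    - [1.3,-2.5,0,0]
    - [1.3,-2.5,0,0]
    - [1.3,-2.5,0,0]
    - [1.3,-2.5,0,0]
    - [1.2,-2.1,0,0]

```text
clock: 5.82
eef_pos: [447.8, -264.4, 273.0]
tcp_rot: [3.141, -0.002, 3.141]
contact_force: [0.5, -0.2, -2.5]
opening: 0.646
```

drive_tool:
  deltas:
    - [0,0,0,0]
    - [0,0,2,0]
    - [0,0,2.5,0]
    - [0,0,2.5,0]
    - [0,0,2.5,0]
    - [0,0,2,0]
    - [0,0,1.5,0]
    - [0,0,1.0,0]
    - [0,0,0.6,0]
    - [0,0,0.4,0]
    - [0,0,0,0]
    - [0,0,0,0]

```text
clock: 6.82
eef_pos: [450.2, -263.1, 124.7]
tcp_rot: [-3.141, 0.0, -3.141]
contact_force: [-0.0, 0.5, -1.5]
opening: 0.643
```

drive_tool:
  deltas:
    - [0,0,0.2,0]
    - [0,0,0.2,0]
    - [0,0,0,0]
    - [0,0,0,0]

```text
clock: 7.15
eef_pos: [450.0, -262.9, 120.5]
tcp_rot: [-3.141, 0.0, -3.141]
contact_force: [-0.3, 0.5, -2.9]
opening: 0.643
```

drive_tool:
  deltas:
    - [0,0,0.2,0]
    - [0,0,0,0]
    - [0,0,0,0]

```text
clock: 7.4
eef_pos: [449.9, -262.9, 118.2]
tcp_rot: [3.142, -0.0, -3.141]
contact_force: [0.1, -0.3, -1.3]
opening: 0.644
```

drive_tool:
  deltas:
    - [0,0,0.1,0]
    - [0,0,0,0]
    - [0,0,0,0]

```text
clock: 7.65
eef_pos: [450.4, -263.1, 118.0]
tcp_rot: [-3.141, 0.001, -3.141]
contact_force: [-1.8, 0.8, 5.7]
opening: 0.64
```

drive_tool:
  deltas:
    - [0,0,0.1,0]
    - [0,0,0,0]
    - [0,0,0,0]

```text
clock: 7.9
eef_pos: [450.8, -263.2, 117.9]
tcp_rot: [-3.141, 0.002, -3.142]
contact_force: [-2.9, 2.5, 17.2]
opening: 0.641
```

drive_tool:
  deltas:
    - [0,0,-0.1,0]
    - [0,0,0,0]
    - [0,0,0,0]
    - [0,0,0,0]
    - [0,0,0,0]
    - [0,0,0,0]
    - [0,0,-1,0]
    - [0,0,-2.5,0]
    - [0,0,-3.5,0]
    - [0,0,-3.5,0]
    - [0,0,-3,0]
    - [0,0,0,0]
  jaw: 0

```text
clock: 8.9
eef_pos: [452.7, -264.5, 259.1]
tcp_rot: [-3.137, 0.008, -3.141]
contact_force: [0.5, -0.6, 1.2]
opening: 0.996
```

drive_tool:
  deltas:
    - [-0.4,3.2,0,0]
    - [-0.4,3.2,0,0]
    - [-0.4,3.2,0,0]
    - [-0.4,3.2,0,0]
    - [-0.4,3.2,0,0]
    - [-0.4,3.2,0,0]
    - [-0.4,3.2,0,0]
    - [-0.4,3.2,0,0]
    - [-0.4,3.2,0,0]
    - [-0.4,3.2,0,0]
    - [-0.4,3.2,0,0]
    - [-0.4,3.2,0,0]
  jaw: 1

```text
clock: 9.9
eef_pos: [497.6, 122.7, 252.6]
tcp_rot: [3.142, 0.0, -3.141]
contact_force: [0.9, -0.2, 0.1]
opening: 0.0
```

drive_tool:
  deltas:
    - [-0.4,3.4,0,0]
    - [-0.4,3.4,0,0]
    - [-0.4,3.4,0,0]
    - [-0.4,3.4,0,0]
    - [0,0,0,0]
    - [0,0,3,0]
    - [0,0,3.5,0]
    - [0,0,3.5,0]
    - [0,0,2.5,0]
    - [0,0,1.5,0]
    - [0,0,0.5,0]
    - [0,0,0,0]

```text
clock: 10.9
eef_pos: [513.1, 256.6, 106.2]
tcp_rot: [-3.14, -0.002, -3.142]
contact_force: [0.4, -0.2, -0.7]
opening: -0.001
```

Run:
```python
from h import *
st();grab('side','side1');
a=cv2.imread('pics/side1.png')[80:320,150:470];cv2.imwrite('pics/side1b.png',cv2.resize(a,(800,600)))
P=pts('side1').reshape(-1,3)
b=P[(P[:,2]>100)&(np.hypot(P[:,0]-450,P[:,1]+263)<60)];print(b.max(0),b.mean(0))
```

```text
{'clock': 10.9, 'qpos': [0.461, 0.448, 1.855, -0.0, 0.841, -1.11], 'eef_pos': [513.125, 256.556, 106.249], 'tcp_rot': [-3.14, -0.002, -3.142], 'contact_force': [0.367, -0.17, -0.708], 'opening': -0.001}
[ 476.8292355  -240.38747523  171.80499891] [ 443.32141957 -274.7677893   136.6141319 ]
```

View pics/side1b.png

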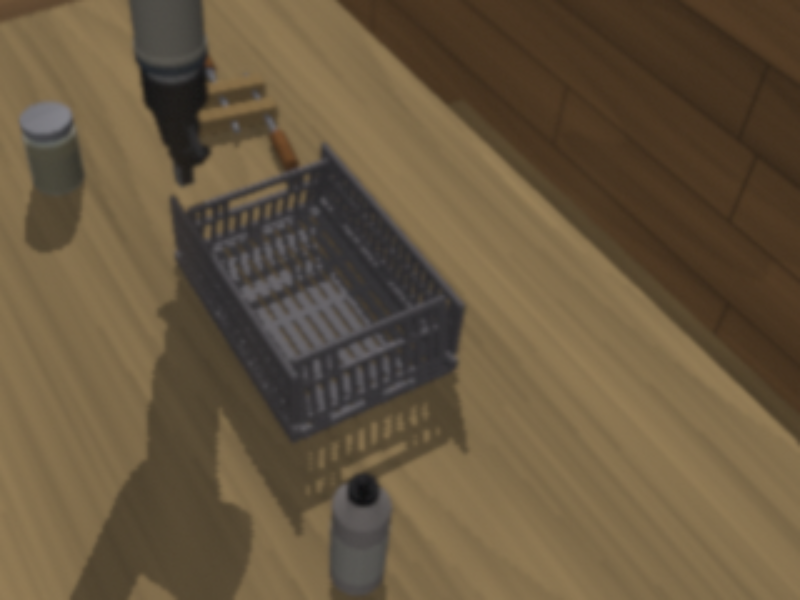

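The bottle stands upright at about px (360,540), and the shut fingers are outside the left end wall. Now I push that wall in, off-centre to miss the hand hole.

drive_tool:
  deltas:
    - [0,-1,0.9,0]
    - [0,-1.2,0,0]
    - [0,-1.2,0,0]
    - [0,-1.2,0,0]
    - [0,-1.2,0,0]
    - [0,-1.2,0,0]
    - [0,-1.2,0,0]
    - [0,-1.2,0.5,0]
    - [0,-1.2,0.5,0]
    - [0,-1.2,0.5,0]
    - [0,0,0,0]
    - [0,0,0,0]

```text
clock: 11.95
eef_pos: [513.5, 138.3, 82.7]
tcp_rot: [-3.141, -0.001, 3.14]
contact_force: [0.4, -0.4, -0.2]
opening: -0.001
```

```bash
cat >> h.py <<'E'
def crate(f):
    P=pts(f).reshape(-1,3); P=P[np.isfinite(P).all(1)]
    c,s=np.cos(-.018),np.sin(-.018); d=P-[580,57,0]
    L=np.stack([c*d[:,0]+s*d[:,1],-s*d[:,0]+c*d[:,1],d[:,2]],-1)
    return L
E
python3 - <<'E'
from h import *
st();grab('top','t1');L=crate('t1')
m=(abs(L[:,0])<85)
for lo in range(-170,200,10):
    q=L[m&(L[:,1]>=lo)&(L[:,1]<lo+10)&(L[:,2]<140)];print(lo,np.round(np.percentile(q[:,2],[10,50,90,98])) if len(q) else None,end=' ')
E
```

```text
{'clock': 11.95, 'qpos': [0.26, 0.432, 1.959, 0.0, 0.752, -1.309], 'eef_pos': [513.534, 138.297, 82.663], 'tcp_rot': [-3.141, -0.001, 3.14], 'contact_force': [0.408, -0.353, -0.164], 'opening': -0.001}
-170 [-5.  1.  8. 14.] -160 [ 7. 23. 32. 34.] -150 [30. 70. 82. 87.] -140 [  0. 109. 116. 118.] -130 [ 0.  6. 12. 16.] -120 [-2.  6. 12. 16.] -110 [-3.  5. 11. 13.] -100 [-2.  5. 13. 15.] -90 [-2.  4. 10. 16.] -80 [-2.  5.  9. 13.] -70 [-1.  5. 11. 14.] -60 [-2.  7. 11. 14.] -50 [-4.  5. 11. 13.] -40 [-3.  5. 12. 14.] -30 [-3.  5. 11. 14.] -20 [-1.  5. 11. 13.] -10 [-1.  6. 11. 16.] 0 [-3.  6. 11. 13.] 10 [-3.  5. 11. 14.] 20 [-4.  5. 12. 16.] 30 [-4.  6. 11. 13.] 40 [-2.  5. 10. 12.] 50 [-2.  8. 56. 57.] 60 [49. 53. 57. 59.] 70 [ 3. 46. 50. 53.] 80 [ 0. 37. 48. 51.] 90 [10. 39. 42. 44.] 100 [ 6. 23. 41. 44.] 110 [ 8. 22. 34. 36.] 120 [ 5. 21. 31. 35.] 130 [ 7. 18. 25. 29.] 140 [14. 20. 25. 31.] 150 [ 1.  8. 16. 19.] 160 [-8. -1.  5.  8.] 170 [-6. -2.  4.  9.] 180 [-7. -2.  5.  6.] 190 [-5. -1.  4.  6.]
```

drive_tool:
  deltas:
    - [0,0,-3,0]
    - [0,0,-3.5,0]
    - [0,0,-3,0]
    - [0,-3.5,0,0]
    - [0,-3.5,0,0]
    - [0,-3.5,0,0]
    - [0,-3.5,0,0]
    - [0,-3.5,0,0]
    - [0,-3.5,0,0]
    - [0,-3.5,0,0]
    - [0,-3.8,0,0]
    - [0,0,0,0]

```text
clock: 13.0
eef_pos: [514.7, -148.7, 178.8]
tcp_rot: [-3.139, 0.002, 3.14]
contact_force: [-0.3, 0.9, 0.5]
opening: 0.0
```

drive_tool:
  deltas:
    - [0,0,3,0]
    - [0,0,3,0]
    - [0,0,2,0]
    - [0,0,0,0]
    - [0,0,0,0]

```text
clock: 13.42
eef_pos: [513.7, -143.2, 97.9]
tcp_rot: [3.141, -0.002, -3.141]
contact_force: [0.4, 0.5, 0.6]
opening: 0.0
```

drive_tool:
  deltas:
    - [0,1.2,0,0]
    - [0,1.2,0,0]
    - [0,1.2,0,0]
    - [0,1.2,0,0]
    - [0,1.2,0,0]
    - [0,1.2,0,0]
    - [0,1.2,0.5,0]
    - [0,1.2,0.5,0]
    - [0,1.2,0.5,0]
    - [0,1.2,0,0]
    - [0,0,0,0]

```text
clock: 14.33
eef_pos: [513.3, -21.8, 82.6]
tcp_rot: [3.141, -0.002, -3.14]
contact_force: [-0.4, -0.9, -0.8]
opening: 0.004
```

Run:
```python
from h import *
st();grab('top','t2');L=crate('t2')
m=(abs(L[:,0])<85)
for lo in range(-170,200,10):
    q=L[m&(L[:,1]>=lo)&(L[:,1]<lo+10)&(L[:,2]<140)];print(lo,np.round(np.percentile(q[:,2],[10,50,90,98])) if len(q) else None,end=' ')
```

```text
{'clock': 14.333, 'qpos': [-0.046, 0.411, 1.997, 0.001, 0.735, -1.618], 'eef_pos': [513.34, -21.792, 82.572], 'tcp_rot': [3.141, -0.002, -3.14], 'contact_force': [-0.404, -0.861, -0.767], 'opening': 0.004}
-170 [-4. -1.  3.  7.] -160 [ 5. 10. 19. 21.] -150 [16. 20. 25. 27.] -140 [ 4. 13. 28. 31.] -130 [ 6. 27. 35. 38.] -120 [ 6. 30. 39. 43.] -110 [ 8. 43. 49. 52.] -100 [-0. 43. 51. 54.] -90 [-2.  8. 57. 61.] -80 [ 6. 58. 64. 67.] -70 [ 4. 59. 67. 68.] -60 [-3.  6. 11. 13.] -50 [-4.  4.  8. 13.] -40 [-6.  4. 10. 13.] -30 [-4.  6. 10. 12.] -20 [-4.  5. 12. 13.] -10 [-2.  5. 12. 13.] 0 [-2.  5. 11. 14.] 10 [-2.  6. 12. 15.] 20 [-3.  4. 10. 14.] 30 [-3.  5. 12. 14.] 40 [-2.  6. 12. 14.] 50 [12. 16. 23. 25.] 60 [ 0.  9. 19. 23.] 70 [-1.  6. 18. 23.] 80 [ 0. 10. 17. 24.] 90 [ 8. 16. 21. 25.] 100 [ 2. 11. 19. 23.] 110 [ 4. 12. 19. 22.] 120 [ 1. 11. 18. 23.] 130 [ 3. 15. 22. 23.] 140 [ 6. 14. 21. 24.] 150 [ 4. 10. 18. 21.] 160 [-6.  0.  5.  9.] 170 [-5. -1.  5.  9.] 180 [-6. -2.  4.  6.] 190 [-6. -1.  4.  6.]
```

drive_tool:
  deltas:
    - [0,0,-3,0]
    - [0,0,-3.5,0]
    - [0,0,-3.5,0]
    - [-2.5,0.9,0,0]
    - [-2.5,0.9,0,0]
    - [-2.5,0.9,0,0]
    - [-2.5,0.9,0,0]
    - [-2.5,0.9,0,0]
    - [-2.5,0.9,0,0]
    - [-2.5,0.9,0,0]
    - [-2.5,0.8,0,0]
    - [-2.2,0.8,0,0]

```text
clock: 15.38
eef_pos: [737.4, 55.1, 183.2]
tcp_rot: [-3.141, 0.0, 3.141]
contact_force: [0.5, 0.1, 0.0]
opening: -0.002
```

drive_tool:
  deltas:
    - [0,0,0,0]
    - [0,0,3,0]
    - [0,0,3,0]
    - [0,0,2.2,0]
    - [0,0,0,0]
    - [0,0,0,0]

```text
clock: 15.88
eef_pos: [734.7, 54.6, 100.2]
tcp_rot: [-3.141, -0.003, 3.141]
contact_force: [0.3, 0.2, 0.2]
opening: -0.002
```

Run:
```python
from h import *
st();grab('top','t3');L=crate('t3')
m=(abs(L[:,0])<85)
for lo in range(-170,170,10):
    q=L[m&(L[:,1]>=lo)&(L[:,1]<lo+10)&(L[:,2]<140)];print(lo,np.round(np.percentile(q[:,2],[10,50,90,98])) if len(q) else None,end=' ')
grab('side','s3')
a=cv2.imread('pics/s3.png')[80:320,150:470];cv2.imwrite('pics/s3b.png',cv2.resize(a,(800,600)))
```

```text
{'clock': 15.883, 'qpos': [0.072, 0.668, 1.469, -0.0, 1.008, -1.498], 'eef_pos': [734.687, 54.564, 100.238], 'tcp_rot': [-3.141, -0.003, 3.141], 'contact_force': [0.273, 0.178, 0.224], 'opening': -0.002}
-170 [-4.  1.  8. 14.] -160 [ 4. 10. 19. 23.] -150 [13. 17. 22. 25.] -140 [ 3. 11. 19. 24.] -130 [ 4. 12. 21. 24.] -120 [ 3. 11. 20. 23.] -110 [ 2. 11. 18. 21.] -100 [11. 16. 20. 23.] -90 [-1. 10. 17. 21.] -80 None -70 None -60 None -50 None -40 None -30 None -20 None -10 None 0 None 10 None 20 None 30 None 40 None 50 None 60 None 70 None 80 [11. 14. 23. 26.] 90 [ 9. 15. 20. 24.] 100 [ 2. 10. 19. 24.] 110 [ 3. 11. 19. 23.] 120 [ 2. 12. 20. 22.] 130 [ 3. 14. 20. 24.] 140 [ 4. 15. 21. 26.] 150 [ 2. 10. 17. 20.] 160 [-7. -0.  5.  8.]
```

View pics/s3b.png

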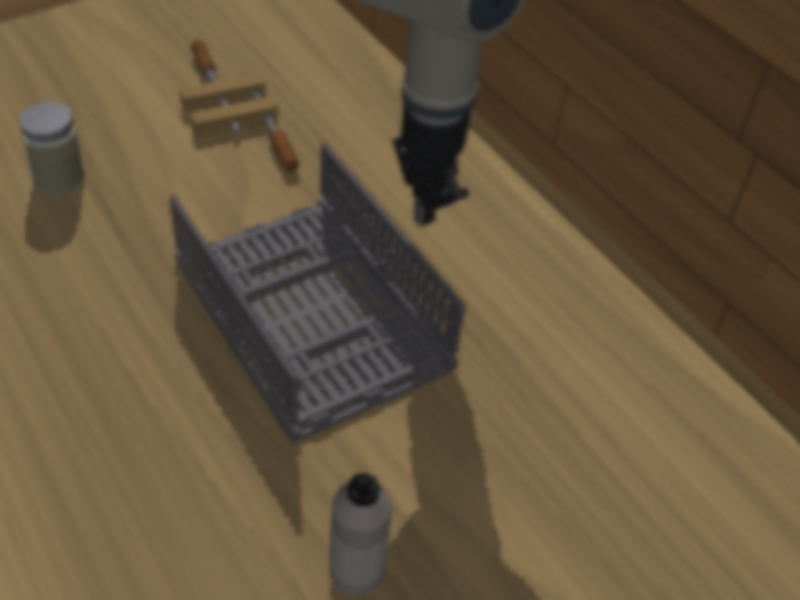

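Both end walls are flat and the fingers are outside the far wall (px ~425,215). Next comes the far long wall.

drive_tool:
  deltas:
    - [1.2,0,0,0]
    - [1.2,0,0,0]
    - [1,0,0,0]
    - [1,0,0,0]
    - [1,0,0,0]
    - [1,0,0,0]
    - [1,0,0.6,0]
    - [1,0,0.6,0]
    - [1,0,0.6,0]
    - [0.5,0,0.2,0]
    - [0,0,0,0]
    - [0,0,0,0]

```text
clock: 16.98
eef_pos: [637.2, 55.1, 81.8]
tcp_rot: [3.142, 0.001, -3.141]
contact_force: [0.1, -0.1, 0.6]
opening: -0.002
```

drive_tool:
  deltas:
    - [0,0,0,0]
    - [0,0,-3,0]
    - [0,0,-3.5,0]
    - [0,0,-3.5,0]
    - [2.5,0,0,0]
    - [2.5,0,0,0]
    - [2.5,0,0,0]
    - [2.5,0,0,0]
    - [2.5,0,0,0]
    - [2.5,0,0,0]
    - [2.5,0,0,0]
    - [2.5,0,0,0]

```text
clock: 17.98
eef_pos: [436.6, 55.1, 181.8]
tcp_rot: [3.141, 0.001, -3.142]
contact_force: [-0.4, 1.4, -0.7]
opening: 0.0
```

drive_tool:
  deltas:
    - [1,0,0,0]
    - [0,0,0,0]
    - [0,0,3,0]
    - [0,0,3,0]
    - [0,0,2,0]
    - [0,0,0,0]
    - [0,0,0,0]

```text
clock: 18.57
eef_pos: [427.9, 55.1, 101.0]
tcp_rot: [-3.141, -0.001, -3.141]
contact_force: [0.5, -0.2, 0.7]
opening: 0.002
```

Run:
```python
from h import *
st();grab('side','s4');L=crate('s4')
for lo in range(-130,150,10):
    q=L[(abs(L[:,1])<150)&(L[:,0]>=lo)&(L[:,0]<lo+10)&(L[:,2]<140)];print(lo,np.round(np.percentile(q[:,2],[10,50,90,98])) if len(q) else None,end=' ')
```

```text
{'clock': 18.567, 'qpos': [0.125, 0.277, 2.158, -0.0, 0.708, -1.446], 'eef_pos': [427.932, 55.116, 100.996], 'tcp_rot': [-3.141, -0.001, -3.141], 'contact_force': [0.521, -0.183, 0.668], 'opening': 0.002}
-130 [-3.  0.  3.  4.] -120 [-2. -0.  3.  4.] -110 [  9.  55. 114. 116.] -100 [ 21. 113. 115. 116.] -90 [ 9. 16. 19. 20.] -80 [ 5. 16. 19. 19.] -70 [ 8. 16. 19. 22.] -60 [ 5. 15. 19. 20.] -50 [ 3. 12. 19. 21.] -40 [ 5. 10. 18. 21.] -30 [ 1. 10. 18. 21.] -20 [ 6.  9. 19. 21.] -10 [ 1. 10. 19. 20.] 0 [ 7. 10. 19. 21.] 10 [ 4. 18. 29. 31.] 20 [ 8. 27. 30. 31.] 30 [13. 25. 29. 30.] 40 [ 9. 25. 29. 30.] 50 [ 9. 27. 30. 32.] 60 [21. 26. 29. 30.] 70 [11. 25. 29. 30.] 80 [10. 25. 28. 30.] 90 [18. 28. 30. 32.] 100 [19. 23. 29. 30.] 110 [17. 18. 20. 22.] 120 [-2.  1.  3.  4.] 130 [-2.  0.  3.  4.] 140 [-2.  1.  3.  5.]
```

Far wall is flat. Now the near wall.

drive_tool:
  deltas:
    - [-1.2,0,0,0]
    - [-1.2,0,0,0]
    - [-1,0,0,0]
    - [-1,0,0,0]
    - [-1,0,0,0]
    - [-1,0,0,0]
    - [-1,0,0.6,0]
    - [-1,0,0.6,0]
    - [-1,0,0.6,0]
    - [-0.5,0,0.2,0]
    - [0,0,0,0]
    - [0,0,0,0]

```text
clock: 19.62
eef_pos: [525.6, 55.1, 80.7]
tcp_rot: [-3.141, -0.001, -3.141]
contact_force: [0.4, -0.1, 0.0]
opening: -0.0
```

drive_tool:
  deltas:
    - [0,0,0,0]
    - [0,0,-3,0]
    - [0,0,-3.5,0]
    - [0,0,-3.5,0]
    - [0,0,-3,0]
    - [2.5,0,0,0]
    - [2.5,0,0,0]
    - [2.5,0,0,0]
    - [2.5,0,0,0]
    - [2.5,0,0,0]
    - [2.5,0,0,0]
    - [0,0,0,0]

```text
clock: 20.62
eef_pos: [370.7, 54.7, 210.7]
tcp_rot: [-3.141, -0.004, -3.141]
contact_force: [-0.0, -0.9, -0.6]
opening: -0.005
```

Run:
```python
from h import *
st();grab('side','s5');L=crate('s5')
for lo in range(-130,150,10):
    q=L[(abs(L[:,1])<150)&(L[:,0]>=lo)&(L[:,0]<lo+10)&(L[:,2]<140)];print(lo,np.round(np.percentile(q[:,2],[10,50,90,98])) if len(q) else None,end=' ')
grab('top','t5')
a=cv2.imread('pics/t5.png');cv2.imwrite('pics/t5b.png',cv2.resize(a,(800,600)))
A,B=pts('top0'),pts('t5')
for n,x,y,w in[('tin',542,-495,65),('jar',403,436,50),('hs',680,390,110)]:
    o=[]
    for Q in(A,B):
        q=Q.reshape(-1,3);q=q[(abs(q[:,0]-x)<w)&(abs(q[:,1]-y)<w)&(q[:,2]>(80 if n!='hs' else 14))];o.append(q.mean(0))
    print('\n',n,np.round(o,1).tolist())
q=B.reshape(-1,3);q=q[(q[:,2]>14)&(q[:,2]<45)&(abs(q[:,0]-580)<160)&(abs(q[:,1]-57)<220)][:,:2];print(cv2.minAreaRect(q.astype(np.float32)))
```

```text
{'clock': 20.617, 'qpos': [0.142, -0.001, 2.167, 0.0, 0.979, -1.429], 'eef_pos': [370.663, 54.728, 210.706], 'tcp_rot': [-3.141, -0.004, -3.141], 'contact_force': [-0.014, -0.86, -0.57], 'opening': -0.005}
-130 [-3.  0.  2.  3.] -120 [-2.  0.  3.  4.] -110 [ 1. 18. 25. 30.] -100 [19. 27. 30. 31.] -90 [22. 26. 29. 30.] -80 [ 8. 25. 29. 30.] -70 [ 9. 25. 28. 30.] -60 [12. 27. 30. 31.] -50 [18. 25. 29. 30.] -40 [ 9. 25. 28. 30.] -30 [ 8. 25. 29. 31.] -20 [25. 28. 30. 32.] -10 [ 8. 16. 20. 21.] 0 [ 6. 10. 19. 21.] 10 [ 3. 18. 29. 31.] 20 [ 9. 27. 30. 31.] 30 [11. 26. 29. 31.] 40 [10. 25. 28. 30.] 50 [ 9. 26. 30. 32.] 60 [23. 26. 29. 30.] 70 [11. 25. 29. 31.] 80 [10. 25. 29. 30.] 90 [20. 28. 30. 32.] 100 [18. 23. 29. 31.] 110 [17. 19. 21. 21.] 120 [-2.  1.  3.  4.] 130 [-2.  0.  3.  4.] 140 [-2.  0.  3.  5.] 
 tin [[543.9, -496.8, 112.0], [543.8, -496.9, 111.9]]

 jar [[401.5, 436.9, 102.6], [401.4, 436.9, 103.0]]

 hs [[676.5, 428.6, 25.0], [676.9, 428.2, 24.7]]
((578.842529296875, 55.92002868652344), (319.30426025390625, 218.4946746826172), 88.6603012084961)
```

View pics/t5b.png

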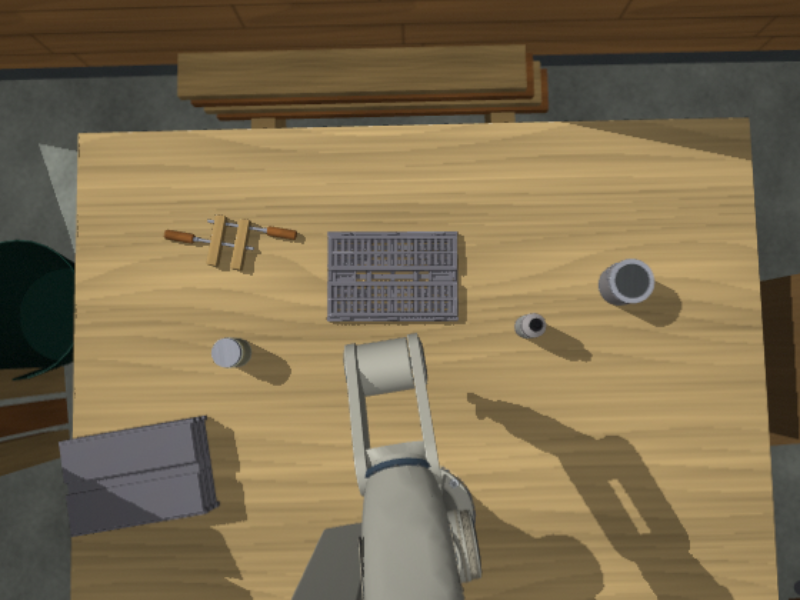

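View pics/s5.png

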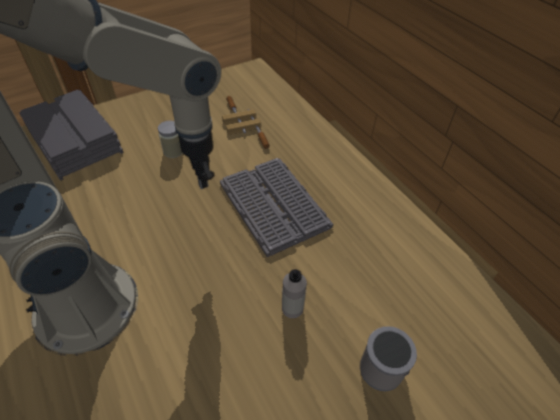

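The crate is folded flat at px (393,277), the bottle stands upright at (530,325), nothing else has moved, and the arm is clear.

```bash
python3 -c "
from h import *
print(job.sign_off())"
```

```text
the job is handed in; nothing more can be done
None
```

The crate is folded, the glue bottle is on the bench, and the job was handed in at about 21 s of the 72 s allowed.

- **Bottle:** I lifted it out of the crate and stood it upright at about (450, -263) mm. That leaves roughly 130 mm clear of the crate's nearest end.
- **Folding order:** I folded the left end wall, then the right end wall, then the far long wall, and last the near long wall. Each was pushed from outside with the shut fingers until it sank flat.
- **Crate:** The last depth check shows both long walls lying at about 28–30 mm, level, with the gap between their rims. The crate shifted only 1–2 mm from its measured start position.
- **Other items:** The paint tin, screw jar and handscrew match their starting measurements to within 0.5 mm.
- **Arm:** It was clear of everything at hand-in. The highest force I saw reported was about 17 N, when the bottle was set down.

No check failed or disagreed.

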